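# Fold the dust flap down and shut the lens case

## Robot

A 6-joint arm with a two-finger parallel gripper is mounted at the origin on a cart in front of the work surface, level with it; the furniture and walls round the work are solid. World frame = base frame: x ahead of the robot, y to its left, z up, the work surface at z = 0. Lengths are in m, angles in rad, forces in N, time in s.
With the tool pointing down it reaches from about 0.3 to 0.85 m from the base axis. Payload 4.2 kg.
Tool frame: the origin (TCP) lies between the finger pads; the fingertips stand 19 mm ahead of it and the grasp point (between the pads) is the TCP (finger_overhang is the distance from the TCP to the fingertips, in m); z points along the fingers, y is the line along which they close (so a half turn about z gives the same grasp; the last joint's range is limited). The gripper opens to 91 mm and grips with 3 to 60 N. Pads are 32 mm wide; open, the fingers measure 118 mm over their backs; the gripper's body (76 mm by 178 mm) begins 60 mm behind the grasp point.
Start: joints at [-1.295, 0.32, 1.565, -0, 1.257, -0.02], TCP at [0.168, -0.55, 0.233] pointing down, gripper open.
Joint ranges: [-3.11, 3.11], [-0.84, 2.01], [0.21, 2.61], [-1.34, 4.49], [0.05, 2.63], [-2.56, 2.56]. Speed limits (rad/s): [2.57, 2.57, 3.14, 3.14, 3.14, 3.14].

## Interface

Orientations are given as a unit quaternion [w, x, y, z].
In Python, from station import observe, capture, get_calibration, job_done, silhouettes, spot_point, finger_overhang gives the robot as it stands. The module is installed in compiled form; this text tells all that it offers.
- The arm moves only by the tool move_arm, never from a script. Its argument "moves" is a list of rows, each a list of 7 numbers: the shift along the tool's x, y, z scaled (see below), then the turn, a rotation vector about the tool's x, y, z scaled (see below), then the opening, from -1 (shut) to 1 (fully open). In form: [[tx, ty, tz, rx, ry, rz, grip], ...]. A call has 1 to 10 rows; each row shifts and turns the commanded pose from where the row before left it, along the tool's axes as they then stand; what a row does not reach is not made up. The controller multiplies each number of a shift by 0.5 m and each number of a turn by 6 degrees. A row lasts 1/12 s, in which the tool goes at most 41.7 mm and 7.16 degrees, less where a joint would pass 70% of its speed; a pose out of reach is approached as far as the arm can. A call with a number of a shift or a turn outside -1 to 1 is refused whole. A call with a gripper value outside its range is refused whole. The fingers move at their own pace and stop on an object; the grip force is fixed at half the most. Time passes only in rows, so rows that do not move let the fingers close. It gives the time, the measured TCP pose, the force, the opening and the grip force at its end, in the units of the state.
- observe(): the state, without advancing time (a new reading comes with each control period).
- capture(name): name is "side" or "top"; returns the picture (400x640x3 uint8, blue, green, red); there is no depth.
- get_calibration(name): a dict with "camera_matrix" (3x3 intrinsics, pixels), "R" (3x3) and "t" (3): a world point X has camera coordinates R X + t. Camera axes: x right, y down, z forward; pixel columns grow to the right and rows downward; lengths in m; the calibration is good to about 2 mm. A picture is of the moment at which its call begins. get_calibration takes no time and is no camera call.
- job_done(): hands the job in; it is judged then, once.
Trained networks look in the newest picture that a camera, given by its name, has taken for a name from the list of things; names that differ only in an ending like _2 or _b are one class to them, and where a whole thing is asked for, a point or a joint stands for the part that bears it (a point fixed in the world has none). Each returns a list of dicts, best first, with "conf" (0 to 1); they miss things now and then, are a little off and sometimes report something else, mostly with a low value. They report only what shows in the picture. A call takes as long as a camera call.
- silhouettes(thing, camera): "pixels" (400x640 bool, what is visible of it) and "at" ([column, row] in pixels, amid what is visible of it).
- spot_point(thing, camera): "at" ([column, row] in pixels: a listed point, or the origin of a listed thing).
The state is a dict: "clock": time; "joint_pos": joint angles; "qvel": joint speeds; "effort": joint torques, N m; "tool_pos": TCP position; "tcp_rot": TCP orientation; "force": force on the tool from outside, world axes, zero at the start; "wrist_torque": the same for the moment, N m; "grip_width": finger opening in m; "finger_force": force on a finger pad.
Only numpy, scipy, OpenCV 4.12 (cv2) and the standard library are available. Lean on these libraries where they do the work, as an engineer would, in place of code of your own. Each camera call takes 0.05 s, during which the arm holds its last target. There are 200 camera calls.

## Task

Close up the open lens case: first push its upright inner flap over until it lies flat on the bed of the case, and only then swing the lid fully shut over it. Push with the fingertips or the outside of the fingers on the hard outer faces only: pinch and lift nothing, keep the robot off the clean foam linings on the inner faces of the flap and the lid, and leave the loose parts standing round the case where they are.

Things in the scene. Friction and masses are not known exactly. Their poses are not given: they have to be found in the camera images.
- optics_case: black lens case, fixed to the bench. Base 130 mm along its x axis, 200 mm along its y axis, rim 30 mm above the bench; shut, with lid, 48 mm high. Origin: centre of its underside. Its z axis is up; its x axis points from the flap's hinge side to the lid's hinge side (roughly to the robot's left, +y of the world), its y axis runs along both hinges.
- flap (a joint): hinge of the flap (rad): 0 = lying flat on the bed, 1.57 = upright, stop at 1.75 (leaning a little outward, away from the bed). The hinge line is parallel to the case's y axis through (x -58 mm, z 27 mm) of the case frame. A stiff hinge: it stays where it is left; about 1 N at the free edge moves it.
- flap_edge (a point): middle of the free edge of the flap, on its outer face. The flap is a grey board 180 mm wide (along the case's y), reaching 106 mm from its hinge, 3 mm thick; its outer hard face (facing away from the lid when upright, upward when folded) lies 3 mm from the hinge line; its inner face carries a 3 mm grey foam pad, set back 8 mm from the free edge and 6 mm from the sides. Folded flat its outer face is at 30 mm height, level with the rim of the case.
- optics_case_lid (a joint): hinge of the lid (rad): 0 = shut, 1.57 = upright, stop at 1.83 (leaning back a little). The hinge line is parallel to the case's y axis through (x +67 mm, z 31 mm) of the case frame. A stiff hinge: the lid stays where it is left; about 1 to 3 N at its free edge moves it.
- lid_edge (a point): middle of the free edge of the lid, on its outer face. The lid is a black shallow cover 200 mm wide (along the case's y), reaching 133 mm from its hinge and 17 mm deep; its outer hard face (facing away from the flap when upright, upward when shut) lies 17 mm from the hinge line; the inside is filled with a grey foam lining.
- lens_cell_04: loose black fluted lens cell with a silver rim, 32 mm across, 24 mm high, standing beside the case; to be left alone. Origin: centre of its underside.
- lens_cell_11: loose black stepped lens cell with a white band, 32 mm across, 21 mm high, standing beside the case; to be left alone. Origin: centre of its underside.
- gauge_block: loose black setting block, 20 x 28 x 34 mm, standing beside the case; to be left alone. Origin: centre of its underside.
- loupe: loose black eye loupe, 41 mm across, 36 mm high, standing beside the case; to be left alone. Origin: centre of its underside.

How it is judged:
On the way, in this order (a step that is already met when the one before it is completed fails the run):
1. the flap lies flat while the lid is still open (value of joint flap below 0.08 rad and value of joint optics_case_lid above 1 rad), for 0.2 s.
2. the lid is shut over the flap (value of joint optics_case_lid below 0.05 rad and value of joint flap below 0.08 rad), for 0.2 s.
At the end, for the whole second after the job is handed in: The flap lies flat (within 0.08 rad), the lid is shut over it (within 0.05 rad) and at rest, and the four loose parts are within 20 mm of where they stood (all of step 2 and velocity of joint optics_case_lid between -0.05 and 0.05 rad/s and distance of each of lens_cell_04, lens_cell_11, gauge_block, loupe from where it was at the start of the episode below 0.02 m); the robot touches nothing.
It fails at once if the lid is swung down before the flap has been folded (value of joint optics_case_lid below 0.95 rad and value of joint flap above 0.2 rad).
It fails at once if the robot presses on the foam lining of the flap or the lid (as it must to pinch them) (contact force between any of the fingers, the arm and flap_foam above 0.5 N or contact force between any of the fingers, the arm and lid_foam above 0.5 N).
It fails at once if a loose part beside the case is moved by more than 20 mm or lifted (distance of any of lens_cell_04, lens_cell_11, gauge_block, loupe from where it was at the start of the episode above 0.02 m).
It also fails if it takes over 54 s, if anything falls off the work surface, if the arm or the gripper's body presses on something with over 40 N, if the wrist force passes 120 N, or if a joint passes its speed limit or range.

## Working session

There is one attempt and no reset: what is moved stays moved. The work goes in short steps, Python scripts to look and compute and a tool call to move; the robot and the scene stay as the last step left them, time stands still between calls to the robot, and variables do not carry over. Pictures are saved under pics/ and viewed, at most 10 in all, crops included, and the job is handed in when it is done.

Besides the shell and the picture viewer there is one more tool, called after "Request:" as name(argument=value, ...) on one line, values as JSON. move_arm: Moves the arm, as the interface text tells. Its arguments: {"type":"object","properties":{"moves":{"type":"array"}},"required":["moves"]}

```bash
mkdir -p pics; python3 - <<'E'
from station import *
import cv2,numpy as np
for c in("side","top"):
    cv2.imwrite(f"pics/{c}0.png",capture(c))
    k=get_calibration(c);print(c,np.round(k["camera_matrix"],1).tolist(),np.round(-k["R"].T@k["t"],3),np.round(k["R"],2).tolist())
    for n in["optics_case","flap_edge","lid_edge","lens_cell_04","lens_cell_11","gauge_block","loupe"]:
        print(n,[(np.round(d["at"],1).tolist(),round(d["conf"],2)) for d in spot_point(n,c)[:3]])
o=observe();print({k:np.round(v,3).tolist() for k,v in o.items()},finger_overhang)
E
```

```text
side [[518.7, 0.0, 325.7], [0.0, 518.7, 196.8], [0.0, 0.0, 1.0]] [ 0.361 -0.806  0.767] [[0.98, -0.22, -0.02], [-0.15, -0.61, -0.77], [0.16, 0.76, -0.63]]
optics_case [([335.3, 237.4], 0.85), ([336.9, 212.7], 0.49)]
flap_edge [([335.4, 213.5], 0.56)]
lid_edge [([335.9, 145.7], 0.8)]
lens_cell_04 [([329.8, 296.3], 0.7)]
lens_cell_11 [([329.8, 296.3], 0.7)]
gauge_block [([358.3, 292.8], 0.61)]
loupe []
top [[468.5, 0.0, 313.6], [0.0, 468.5, 204.2], [0.0, 0.0, 1.0]] [0.473 0.036 1.007] [[0.02, -1.0, -0.0], [-0.99, -0.02, -0.1], [0.1, 0.0, -1.0]]
optics_case [([344.7, 218.2], 0.62)]
flap_edge [([389.0, 226.2], 0.55)]
lid_edge [([296.5, 196.3], 0.69)]
lens_cell_04 [([415.1, 241.2], 0.72)]
lens_cell_11 [([415.1, 241.2], 0.72)]
gauge_block [([420.3, 213.7], 0.52)]
loupe [([277.5, 165.6], 0.77)]
{'clock': 0.8, 'joint_pos': [-1.295, 0.32, 1.564, -0.0, 1.257, -0.02], 'qvel': [0.001, 0.001, -0.001, -0.001, -0.001, -0.001], 'effort': [-0.001, -41.23, -23.222, 0.073, 0.038, 0.0], 'tool_pos': [0.168, -0.55, 0.233], 'tcp_rot': [0.0, 0.989, 0.147, 0.0], 'force': [0.245, 0.304, -0.292], 'wrist_torque': [-0.013, 0.018, -0.028], 'finger_force': 0.0, 'grip_width': 0.091} 0.019
```

View pics/side0.png

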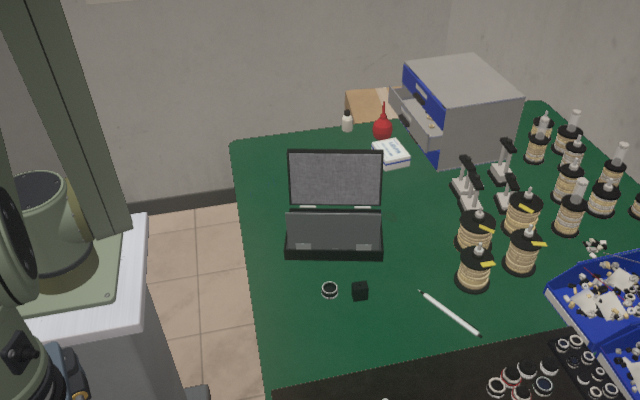

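View pics/top0.png

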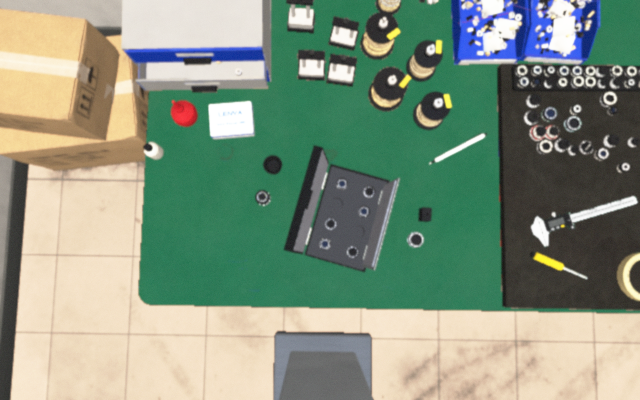

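The side view shows the open case at about (335,235), with the flap upright in front and the lid upright behind. A lens cell stands at (329,290) and the block at (360,291). In the top view the case is at (345,218), turned about 15°. The white-rimmed cell (415,240) and block (425,214) are on the flap side, and the loupe (272,164) and the other cell (263,198) are on the lid side. Next I fit the pose and the joint angles to the silhouettes.

```bash
cat > h.py <<'E'
from station import *
import cv2,numpy as np
from scipy.optimize import minimize
CAL={c:get_calibration(c) for c in("side","top")}
def proj(c,P):
    k=CAL[c];q=(np.asarray(P)@k["R"].T+k["t"])@k["camera_matrix"].T
    return q[:,:2]/q[:,2:]
def ray(c,uv,z):
    k=CAL[c];d=k["R"].T@np.linalg.solve(k["camera_matrix"],[*uv,1]);o=-k["R"].T@k["t"]
    return o+d*(z-o[2])/d[2]
def W(p,P):
    c,s=np.cos(p[2]),np.sin(p[2]);P=np.asarray(P,float)
    return np.c_[p[0]+c*P[:,0]-s*P[:,1],p[1]+s*P[:,0]+c*P[:,1],P[:,2]]
def box(a,b,w): return np.array([(x,y,z) for x in a for z in b for y in(-w,w)])
def flapP(th,r,n,y): # r from hinge, n normal to outer face side
    r,n,y=np.broadcast_arrays(r,n,y)
    return np.stack([-.058+r*np.cos(th)-n*np.sin(th),y,.027+r*np.sin(th)+n*np.cos(th)],-1).reshape(-1,3)
def lidP(th,r,n,y):
    r,n,y=np.broadcast_arrays(r,n,y)
    return np.stack([.067-r*np.cos(th)+n*np.sin(th),y,.031+r*np.sin(th)+n*np.cos(th)],-1).reshape(-1,3)
def parts(p):
    g=lambda a,b,w:box(a,b,w).T
    B=box((-.065,.065),(0,.03),.1)
    f=g((0,.106),(0,.003),.09);l=g((0,.133),(0,.017),.1)
    return dict(case=W(p,B),flap=W(p,flapP(p[3],f[0],f[2],f[1])),lid=W(p,lidP(p[4],l[0],l[2],l[1])))
def mask(pts):
    m=np.zeros((400,640),np.uint8);cv2.fillConvexPoly(m,cv2.convexHull(np.round(pts*16).astype(np.int32)),255,cv2.LINE_AA,4);return m/255.
E
python3 - <<'E'
from h import *
S={}
for c in CAL:
    im=capture(c)
    for n in["optics_case","flap","optics_case_lid","lens_cell_04","lens_cell_11","gauge_block","loupe"]:
        r=silhouettes(n,c)
        for d in r[:2]:
            ys,xs=np.nonzero(d["pixels"]);print(c,n,round(d["conf"],2),np.round(d["at"]),xs.min(),xs.max(),ys.min(),ys.max(),len(xs), np.round(ray(c,d["at"],.015)[:2],3))
        if r:S[c+"_"+n]=r[0]["pixels"]
np.savez("s.npz",**S)
E
```

```text
side optics_case 0.74 [338. 204.] 284 383 148 260 10531 [0.573 0.062]
side flap 0.58 [332. 230.] 285 380 212 249 3398 [ 0.54  -0.019]
side flap 0.54 [334. 175.] 286 383 147 205 5348 [0.59  0.171]
side optics_case_lid 0.66 [336. 179.] 286 383 147 205 5353 [0.591 0.153]
side optics_case_lid 0.62 [338. 204.] 284 383 148 260 10426 [0.576 0.062]
side lens_cell_04 0.57 [327. 289.] 321 337 281 297 237 [ 0.496 -0.174]
side lens_cell_11 0.57 [327. 289.] 321 337 281 297 237 [ 0.496 -0.174]
side gauge_block 0.66 [360. 286.] 352 368 281 300 294 [ 0.557 -0.182]
side gauge_block 0.18 [333. 230.] 285 380 212 249 3279 [ 0.544 -0.019]
top optics_case 0.63 [339. 215.] 284 398 147 271 8804 [ 0.549 -0.016]
top flap 0.61 [381. 223.] 363 398 179 269 1293 [ 0.534 -0.104]
top optics_case_lid 0.69 [309. 202.] 284 327 146 254 2158 [0.577 0.049]
top lens_cell_04 0.48 [262. 197.] 255 269 191 205 162 [0.585 0.148]
top lens_cell_04 0.45 [418. 240.] 408 422 234 247 159 [ 0.499 -0.183]
top lens_cell_11 0.48 [262. 197.] 255 269 191 205 162 [0.585 0.148]
top lens_cell_11 0.45 [418. 240.] 408 422 234 247 159 [ 0.499 -0.183]
top gauge_block 0.56 [424. 214.] 419 430 208 220 146 [ 0.553 -0.196]
top loupe 0.57 [273. 164.] 263 281 156 174 277 [0.657 0.127]
top loupe 0.28 [307. 204.] 284 327 147 253 2046 [0.573 0.052]
```

```bash
cat > fit.py <<'E'
from h import *
S=np.load("s.npz")
def cost(p):
    e=0
    for c in CAL:
        P={k:mask(proj(c,v)) for k,v in parts(p).items()}
        U=np.maximum(np.maximum(P["case"],P["flap"]),P["lid"])
        L=P["lid"]*(1-P["flap"]) if c=="side" else P["lid"]
        for n,m in(("optics_case",U),("flap",P["flap"]),("optics_case_lid",L)):
            s=S[c+"_"+n]*1.;w={"optics_case":1,"flap":1,"optics_case_lid":1}[n]
            e+=w*(1-np.minimum(s,m).sum()/np.maximum(s,m).sum())
    return e
best=None
for f in(1.4,1.6):
  for l in(1.5,1.75):
    x0=np.array([.54,-.03,1.29,f,l])
    r=minimize(cost,x0,method="Nelder-Mead",options=dict(initial_simplex=np.vstack([x0]+[x0+d for d in np.diag([.02,.02,.08,.12,.12])]),maxiter=300))
    print(np.round(r.x,4),round(r.fun,4))
    if best is None or r.fun<best.fun:best=r
np.save("p.npy",best.x)
p=best.x
E
python3 - <<'E'
from fit import *
for c in CAL:
    im=capture(c)
    for k,v in parts(p).items():
        cv2.polylines(im,[cv2.convexHull(np.round(proj(c,v)).astype(np.int32))],1,{"case":(0,255,255),"flap":(0,0,255),"lid":(255,0,255)}[k])
    cv2.imwrite(f"pics/fit_{c}.png",im); 
    if c=="side":a=im[130:310,250:420]
    else:b=im[130:290,240:440]
cv2.imwrite("pics/fit.png",np.hstack([cv2.resize(a,(400,424)),cv2.resize(cv2.copyMakeBorder(b,0,20,0,0,0),(400,424))]))
E
```

```text
[ 0.5436 -0.0286  1.31    1.6776  1.6793] 0.3816
[ 0.5436 -0.0288  1.3124  1.6758  1.6781] 0.38
[ 0.5433 -0.0287  1.3126  1.6749  1.6784] 0.3812
[ 0.5434 -0.0289  1.3119  1.6713  1.682 ] 0.3818
```

View pics/fit.png

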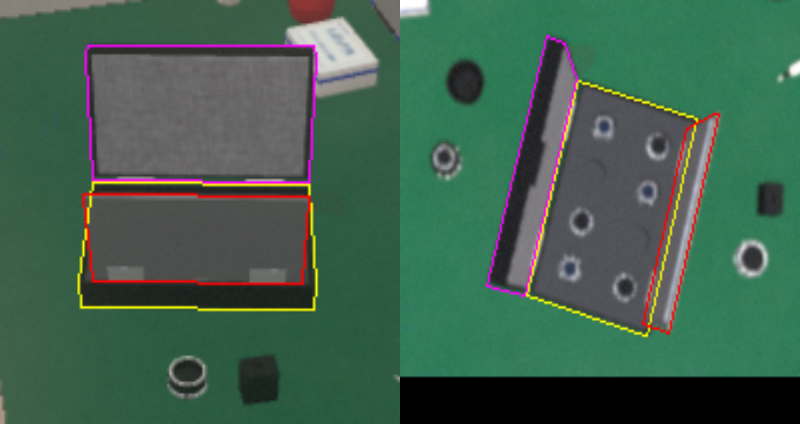

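The fit agrees with both pictures: case at (0.5435, -0.0288), yaw 75.2°, flap about 1.675 rad, lid about 1.68 rad. I'll turn the tool so its x lies along case x, and shut the fingers. After that, tool axes = case axes (x, -y, -z).

Request:
move_arm(moves=[[0,0,0,0,0,-0.97,-1],[0,0,0,0,0,-0.97,-1],[0,0,0,0,0,-0.97,-1],[0,0,0,0,0,-0.97,-1],[0,0,0,0,0,-0.97,-1],[0,0,0,0,0,-0.97,-1],[0,0,0,0,0,-0.97,-1],[0,0,0,0,0,-0.97,-1],[0,0,0,0,0,-0.97,-1],[0,0,0,0,0,-0.97,-1]])

```text
clock: 2.53
tool_pos: [0.1676, -0.55, 0.233]
tcp_rot: [0.0, 0.791, 0.612, -0.0]
force: [0.0, -0.4, -0.1]
grip_width: 0.0276
finger_force: 0.0
```

```bash
cat > st.py <<'E'
from h import *
from scipy.spatial.transform import Rotation as R
p=np.load("p.npy");c,s=np.cos(p[2]),np.sin(p[2])
def state():
    o=observe();q=o["tcp_rot"];M=R.from_quat([q[1],q[2],q[3],q[0]]).as_matrix();d=np.array(o["tool_pos"][:2])-p[:2]
    print("t",round(o["clock"],2),"case-frame TCP",np.round([c*d[0]+s*d[1],-s*d[0]+c*d[1],o["tool_pos"][2]],4),"force",np.round(o["force"],1),"grip",o["grip_width"],"yaw err deg",round(np.degrees(np.arctan2(M[1,0],M[0,0])-p[2]),2),"j",np.round(o["joint_pos"],2),"tz",np.round(M[:,2],3))
if __name__=="__main__":state()
E
python3 st.py
```

```text
t 2.53 case-frame TCP [-0.6     0.2303  0.233 ] force [ 0.  -0.4 -0.1] grip 0.0275696140793449 yaw err deg 0.24 j [-1.3   0.32  1.56  0.    1.26 -1.04] tz [ 0. -0. -1.]
```

Request:
move_arm(moves=[[0.06,0.029,0,0,0,0,-1],[0.06,0.029,0,0,0,0,-1],[0.06,0.029,0,0,0,0,-1],[0.06,0.029,0,0,0,0,-1],[0.06,0.029,0,0,0,0,-1],[0.06,0.029,0,0,0,0,-1],[0.06,0.029,0,0,0,0,-1],[0.06,0.029,0,0,0,0,-1],[0.06,0.029,0,0,0,0,-1],[0.06,0.029,0,0,0,0,-1]])

```text
clock: 3.37
tool_pos: [0.3855, -0.2959, 0.2332]
tcp_rot: [0.0, 0.793, 0.61, 0.0]
force: [0.3, 0.1, -1.0]
grip_width: 0.0004
finger_force: 0.0
```

Request:
move_arm(moves=[[0.06,0.029,0,0,0,0,-1],[0.06,0.029,0,0,0,0,-1],[0.06,0.029,0,0,0,0,-1],[0.06,0.029,0,0,0,0,-1],[0.06,0.029,0,0,0,0,-1],[0.06,0.029,0,0,0,0,-1],[0,0,0,0,0,0,-1],[0,0,0,0,0,0,-1]])

```text
clock: 4.03
tool_pos: [0.5155, -0.1444, 0.2327]
tcp_rot: [-0.0, 0.792, 0.611, -0.0]
force: [-0.3, 0.2, 0.3]
grip_width: 0.0005
finger_force: 0.0
```

```bash
python3 st.py
```

```text
t 4.03 case-frame TCP [-0.119  -0.0024  0.2327] force [-0.3  0.2  0.3] grip 0.0005084451100222923 yaw err deg 0.13 j [-0.29  0.26  1.65 -0.    1.23 -0.04] tz [-0. -0. -1.]
```

Request:
move_arm(moves=[[0,0,0.047,0,0,0,-1],[0,0,0.047,0,0,0,-1],[0,0,0.047,0,0,0,-1],[0,0,0.047,0,0,0,-1],[0,0,0.047,0,0,0,-1],[0,0,0,0,0,0,-1],[0,0,0,0,0,0,-1]])

```text
clock: 4.62
tool_pos: [0.5137, -0.1463, 0.115]
tcp_rot: [-0.001, 0.793, 0.609, -0.001]
force: [-0.2, 0.0, 0.3]
grip_width: 0.0009
finger_force: 0.0
```

Request:
move_arm(moves=[[0.024,0,-0.001,0,0,0,-1],[0.024,0,-0.001,0,0,0,-1],[0.024,0,-0.002,0,0,0,-1],[0.024,0,-0.002,0,0,0,-1],[0.021,0,0.004,0,0,0,-1],[0.021,0,0.004,0,0,0,-1],[0,0,0,0,0,0,-1],[0,0,0,0,0,0,-1]])

```text
clock: 5.28
tool_pos: [0.5325, -0.0779, 0.1142]
tcp_rot: [-0.0, 0.792, 0.61, -0.0]
force: [0.4, 0.1, -0.4]
grip_width: 0.0004
finger_force: 0.0
```

```bash
python3 - <<'E'
from st import *
state()
a=capture("side")[130:310,220:420];b=capture("top")[130:290,240:440]
cv2.imwrite("pics/push.png",np.hstack([cv2.resize(a,(400,360)),cv2.resize(b,(400,360))]))
E
```

```text
t 5.28 case-frame TCP [-0.0503 -0.0018  0.1142] force [ 0.4  0.1 -0.4] grip 0.0004057079224835429 yaw err deg 0.05 j [-0.17  0.37  1.82 -0.    0.95  0.09] tz [-0.001  0.    -1.   ]
```

View pics/push.png

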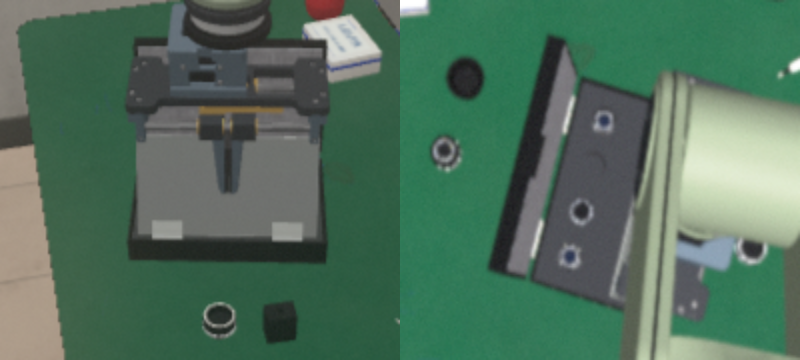

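The closed fingers at (225,180) in the left crop are tipping the flap as planned. The lid and the loose parts haven't moved, so I continue the arc.

Request:
move_arm(moves=[[0.019,0,0.01,0,0,0,-1],[0.019,0,0.01,0,0,0,-1],[0.015,0,0.015,0,0,0,-1],[0.015,0,0.015,0,0,0,-1],[0.01,0,0.019,0,0,0,-1],[0.01,0,0.019,0,0,0,-1],[0.004,0,0.02,0,0,0,-1],[0.003,0,0.02,0,0,0,-1],[0,0,0,0,0,0,-1],[0,0,0,0,0,0,-1]])

```text
clock: 6.22
tool_pos: [0.5445, -0.0329, 0.0496]
tcp_rot: [-0.0, 0.793, 0.61, -0.0]
force: [-0.3, -0.0, -0.3]
grip_width: 0.0003
finger_force: 0.0
```

Request:
move_arm(moves=[[0,0,0.004,0,0,0,-1],[0,0,0,0,0,0,-1],[0,0,0,0,0,0,-1]])

```text
clock: 6.47
tool_pos: [0.5447, -0.033, 0.0492]
tcp_rot: [-0.0, 0.793, 0.61, 0.0]
force: [-2.1, 0.4, 9.5]
grip_width: 0.0005
finger_force: 4.7
```

```bash
python3 st.py
```

```text
t 6.47 case-frame TCP [-0.0038 -0.0021  0.0492] force [-2.1  0.4  9.5] grip 0.0004849892030007452 yaw err deg -0.07 j [-0.08  0.46  1.88  0.    0.81  0.18] tz [ 0.  0. -1.]
```

Stopped at 9.5 N with the tip at 30 mm, so the flap is flat. I'll lift off and cross over the lid.

Request:
move_arm(moves=[[0,0,-0.03,0,0,0,-1],[0,0,-0.072,0,0,0,-1],[0,0,-0.072,0,0,0,-1],[0,0,-0.072,0,0,0,-1],[0,0,-0.072,0,0,0,-1],[0,0,-0.072,0,0,0,-1],[0,0,0,0,0,0,-1],[0,0,0,0,0,0,-1]])

```text
clock: 7.13
tool_pos: [0.5457, -0.0332, 0.2452]
tcp_rot: [0.002, 0.793, 0.61, 0.002]
force: [-0.6, -0.1, -0.5]
grip_width: 0.0003
finger_force: 0.0
```

```bash
python3 - <<'E'
from st import *
state()
a=capture("side")[130:310,220:420];b=capture("top")[130:290,240:440]
cv2.imwrite("pics/flat.png",np.hstack([cv2.resize(a,(400,360)),cv2.resize(b,(400,360))]))
E
```

```text
t 7.13 case-frame TCP [-0.0037 -0.0032  0.2452] force [-0.6 -0.1 -0.5] grip 0.00033915415888036333 yaw err deg -0.06 j [-0.08  0.27  1.61 -0.    1.26  0.18] tz [ 0.005 -0.001 -1.   ]
```

View pics/flat.png

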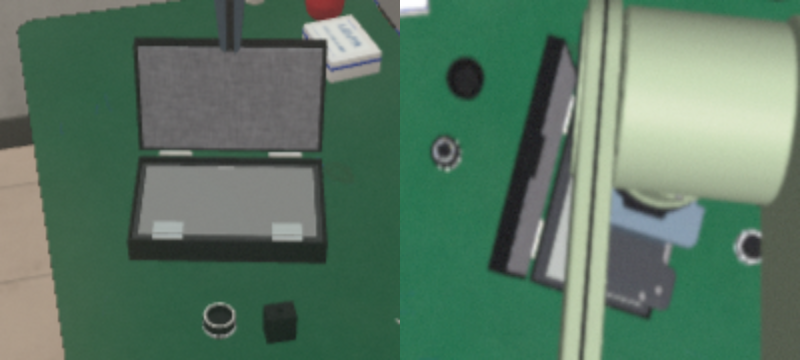

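The left crop shows the flap lying flat inside the rim (225,200) and the lid still open. The four loose parts haven't moved. Next: over the lid and down behind it.

Request:
move_arm(moves=[[0.056,0,0,0,0,0,-1],[0.056,0,0,0,0,0,-1],[0.056,0,0,0,0,0,-1],[0.056,0,0,0,0,0,-1],[0.056,0,0,0,0,0,-1],[0,0,0,0,0,0,-1],[0,0,0,0,0,0,-1]])

```text
clock: 7.82
tool_pos: [0.5799, 0.1033, 0.2408]
tcp_rot: [-0.001, 0.792, 0.611, -0.002]
force: [-0.7, -0.1, -0.4]
grip_width: 0.0004
finger_force: 0.0
```

Request:
move_arm(moves=[[0,0,0.054,0,0,0,-1],[0,0,0.054,0,0,0,-1],[0,0,0.054,0,0,0,-1],[0,0,0.054,0,0,0,-1],[0,0,0,0,0,0,-1],[0,0,0,0,0,0,-1]])

```text
clock: 8.32
tool_pos: [0.5792, 0.1012, 0.1337]
tcp_rot: [-0.001, 0.793, 0.609, -0.002]
force: [-0.4, 0.0, 0.4]
grip_width: 0.0007
finger_force: 0.0
```

```bash
python3 - <<'E'
from st import *
state()
a=capture("side")[130:310,220:420];b=capture("top")[130:290,240:440]
cv2.imwrite("pics/lid0.png",np.hstack([cv2.resize(a,(400,360)),cv2.resize(b,(400,360))]))
E
```

```text
t 8.32 case-frame TCP [ 0.1347 -0.0012  0.1337] force [-0.4  0.   0.4] grip 0.0006717708585395891 yaw err deg -0.11 j [ 0.15  0.42  1.68 -0.    1.05  0.41] tz [-0.005 -0.001 -1.   ]
```

View pics/lid0.png

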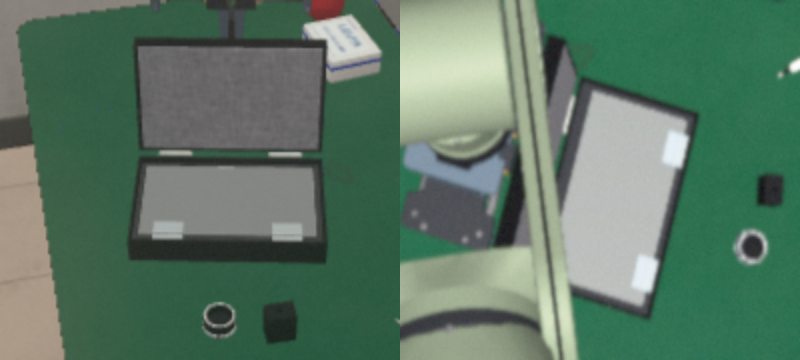

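The fingers are behind the lid, clear of the loose parts, and the flap is flat. I swing the lid down along its arc.

Request:
move_arm(moves=[[-0.025,0,-0.003,0,0,0,-1],[-0.025,0,-0.003,0,0,0,-1],[-0.025,0,-0.003,0,0,0,-1],[-0.025,0,-0.003,0,0,0,-1],[-0.027,0,0.004,0,0,0,-1],[-0.027,0,0.004,0,0,0,-1],[0,0,0,0,0,0,-1],[0,0,0,0,0,0,-1]])

```text
clock: 9.08
tool_pos: [0.5599, 0.0266, 0.1369]
tcp_rot: [-0.0, 0.793, 0.609, -0.001]
force: [0.1, 0.2, -0.4]
grip_width: 0.0003
finger_force: 0.0
```

```bash
python3 st.py
```

```text
t 9.08 case-frame TCP [ 0.0577 -0.0017  0.1369] force [ 0.1  0.2 -0.4] grip 0.00031421796426699404 yaw err deg -0.15 j [ 0.03  0.38  1.74 -0.    1.03  0.29] tz [-0.002 -0.001 -1.   ]
```

Request:
move_arm(moves=[[-0.024,0,0.011,0,0,0,-1],[-0.024,0,0.011,0,0,0,-1],[-0.02,0,0.018,0,0,0,-1],[-0.02,0,0.018,0,0,0,-1],[-0.012,0,0.019,0,0,0,-1],[-0.012,0,0.019,0,0,0,-1],[-0.007,0,0.021,0,0,0,-1],[-0.007,0,0.021,0,0,0,-1],[0,0,0,0,0,0,-1],[0,0,0,0,0,0,-1]])

```text
clock: 9.92
tool_pos: [0.5444, -0.0335, 0.0677]
tcp_rot: [-0.0, 0.793, 0.61, -0.0]
force: [0.6, -0.1, 3.5]
grip_width: 0.0003
finger_force: 1.8
```

Request:
move_arm(moves=[[0,0,0.004,0,0,0,-1],[0,0,0,0,0,0,-1],[0,0,0,0,0,0,-1]])

```text
clock: 10.17
tool_pos: [0.5444, -0.0335, 0.0676]
tcp_rot: [0.0, 0.793, 0.61, -0.0]
force: [-3.9, -0.3, 16.4]
grip_width: 0.0005
finger_force: 8.0
```

```bash
python3 st.py
```

```text
t 10.17 case-frame TCP [-0.0044 -0.002   0.0676] force [-3.9 -0.3 16.4] grip 0.0005176610960870235 yaw err deg -0.04 j [-0.08  0.43  1.86 -0.    0.85  0.18] tz [-0.    -0.001 -1.   ]
```

The tip has stopped at 48.6 mm under 16 N, so the lid is shut. I'll back off and check.

Request:
move_arm(moves=[[0,0,-0.02,0,0,0,-1],[0,0,-0.06,0,0,0,-1],[0,0,-0.07,0,0,0,-1],[0,0,-0.07,0,0,0,-1],[0,0,-0.07,0,0,0,-1],[0,0,-0.07,0,0,0,-1],[0,0,0,0,0,0,-1],[0,0,0,0,0,0,-1],[0,0,0,0,0,0,-1]])

```text
clock: 10.92
tool_pos: [0.5439, -0.033, 0.245]
tcp_rot: [-0.001, 0.793, 0.61, -0.001]
force: [-0.2, 0.1, -0.3]
grip_width: 0.0003
finger_force: 0.0
```

```bash
python3 - <<'E'
from st import *
state()
im=capture("side");q=p.copy();q[3]=q[4]=0
cv2.polylines(im,[cv2.convexHull(np.round(proj("side",parts(q)["lid"])).astype(np.int32))],1,(255,0,255))
a=im[130:310,220:420];b=capture("top")[130:290,240:440]
cv2.imwrite("pics/end.png",np.hstack([cv2.resize(a,(400,360)),cv2.resize(b,(400,360))]))
E
```

```text
t 10.92 case-frame TCP [-0.004  -0.0014  0.245 ] force [-0.2  0.1 -0.3] grip 0.00030334197281768605 yaw err deg -0.05 j [-0.08  0.27  1.61 -0.    1.27  0.18] tz [-0.003  0.    -1.   ]
```

View pics/end.png

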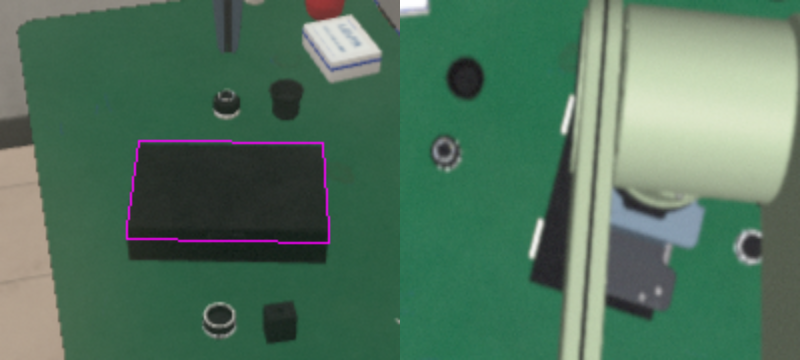

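The lid (228,190) matches the drawn outline for shut, the robot is clear, and the loose parts stand where they did.

```bash
python3 -c "
from station import job_done;print(job_done())"
```

```text
the job is handed in; nothing more can be done
None
```

The flap was folded flat first and the lid then swung fully shut over it; the last pictures show the four loose parts where they stood. The job is handed in (at about 11 s of the 54 s allowed), but the station gave no verdict back.

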